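# Close the board holder on a circuit board

## Robot

A 6-joint arm with a two-finger parallel gripper is mounted at the origin on the work surface. World frame = base frame: x ahead of the robot, y to its left, z up, the work surface at z = 0. Lengths are in mm, angles in degrees, forces in N, time in s.
With the tool pointing down it reaches from about 225 to 875 mm from the base axis. Payload 3.4 kg.
Tool frame: the origin (TCP) lies at the very end of the fingers, on their centre line; the grasp point (between the pads) lies 19 mm behind it; z points along the fingers, y is the direction in which the jaws open and shut (so a half turn about z gives the same grasp; the last joint's range is limited). The gripper opens to 85 mm and grips with 20 to 120 N. Pads are 22 mm wide; open, the fingers measure 114 mm over their backs; the gripper's body (76 mm by 85 mm) begins 54 mm behind the grasp point. The pads swing forward as they close: fully open they stand 13 mm farther back than shut.
Start: joints at [-70.76, 15.808, 86.224, -0, 77.962, -6.933], TCP at [253.624, -516.079, 231.328] pointing down, gripper open.
Joint ranges: [-165.64, 165.64], [-43.16, 119.46], [12.63, 154.43], [-67.54, 247.53], [6.08, 155.33], [-154.97, 154.97]. Speed limits (degrees/s): [147.25, 147.25, 180, 180, 180, 180].

## Interface

Orientations are given as a 3x3 rotation matrix whose columns are the frame's x, y, z axes.
In Python, from bench import readout, cams, workorder gives the robot as it stands.
- The arm moves only by the shell command python3 -m creep 'ROWS' [OPENING]. ROWS is text: rows parted by semicolons, each of 6 numbers parted by spaces: the shift along the tool's x, y, z normalised to -1 to 1, where 1 is 800 mm, then the turn, a rotation vector about the tool's x, y, z normalised to -1 to 1, where 1 is pi/4 rad. A call has 1 to 12 rows; each row is the pose to reach, as a shift and turn from the pose measured when the call began, along the tool's axes at that moment; what a row does not reach only later rows make up. A row lasts 1/12 s, in which the tool goes at most 41.7 mm and 7.16 degrees, less where a joint would pass 70% of its speed; a pose out of reach is approached as far as the arm can. A call with a number of a shift or a turn outside -1 to 1 is refused whole. A call with a gripper value outside its range is refused whole. OPENING is the opening, from -1 (shut) to 1 (fully open), set as the call begins (- or left out, the last holds). The fingers move at their own pace and stop on an object; the grip force is fixed at half the most. Time passes only in rows, so rows that repeat a pose let the fingers close. It gives the time, the measured TCP pose, the force and the opening at its end, in the units of the state.
- readout.read_state(): the state, without advancing time (a new reading comes with each control period).
- cams.read_camera(name): name is "scene" or "side" or "wrist"; returns a dict with "color" (400x640x3 uint8, blue, green, red), "fx", "fy", "cx", "cy" (pixels), "k1" (the pictures are not rectified: a ray, as slopes to the right and down, at radius r is drawn at 1 + k1 r^2 times it, then the intrinsics apply), "origin" and "orientation" of the camera in the world; the wrist camera has in their place "hand_eye" (4x4, takes a point from camera to tool coordinates, whose origin is the TCP and whose axes are the flange's). Camera axes: x right, y down, z forward; pixel columns grow to the right and rows downward; lengths in mm; the calibration is good to about 2 mm. A picture is of the moment at which its call begins: read the wrist's pose just before it. There is no depth.
- workorder.hand_in(): hands the job in, once; it reports no verdict.
The state is a dict: "clock": time; "joints": joint angles; "dq": joint speeds; "joint_torque": joint torques, N m; "tcp_pos": TCP position; "orientation": TCP orientation; "force": force on the tool from outside, world axes, zero at the start; "ft_torque": the same for the moment, N m; "grip_width": opening from 0.0 (shut) to 1.0 (fully open).
Only numpy, scipy, OpenCV 4.12 (cv2) and the standard library are available. Lean on these libraries where they do the work, as an engineer would, in place of code of your own. Each camera call takes 0.05 s, during which the arm holds its last target. There are 200 camera calls.

## Task

Close the circuit-board holder on the green board: with a fingertip press down the red lock button on the sliding jaw and, holding it down, slide the jaw along its rods to the end stop, so that the board's edge sits in the jaw's slot. Then let the button spring up so that the jaw is locked there, and leave the holder. Do not force the jaw, do not grasp or lift anything, and leave the board on its pillars and the solder reel, flux bottle and marker where they are.

Things in the scene. Friction and masses are not known exactly. Their poses are not given: they have to be found in the camera images.
- holder: Board holder screwed to the bench. Grey base plate 184 (x) by 300 (y) by 8 mm; origin: centre of its underside, on the bench. Its y runs along the two steel guide rods from the sliding jaw (-y end) to the fixed jaw (slot wall at y = 120 mm, 54 mm high); the jaw closes towards +y. z up. Four white pillars carry the board. Two brass collars on the rods (x = +-66 mm) are the end stop.
- jaw (a joint): Travel of the sliding jaw along the holder's +y, m: 0 fully open, 0.105 closed against the end stop. Starts locked between 0 and 0.045. Button up: a brake holds it anywhere against some 30 N. Button fully down: it slides with about 2 N of friction and stays where it is left; the brake grips again wherever the button comes up.
- lock (a joint): Red lock button on the sliding jaw, a thumb pad on a hidden spring lever hinged at the holder's -x side: rad, about 0 up (jaw locked), 0.12 fully down, which is 10 mm at the pad. Its resistance grows evenly from 0 to about 5 N; the brake eases as it goes down and is fully off beyond about 0.1.
- button_top (a point): Centre of the top of the red thumb-pad button, 36 by 36 mm, 64 mm above the bench when up; fully down it is 10 mm lower and 4 mm towards holder +x. White block round it 52 mm high. On its front edge (holder +y, towards the board) stands a lip to push against, 5 mm thick, 6 mm above the pad, its near face 18 mm ahead of this point. Rear open. Travels with the jaw; axes are the holder's.
- jaw_slot (a point): Middle of the sliding jaw's slot, on its back wall, 42 mm above the bench, 31 mm ahead (holder +y) of button_top. The jaw is an aluminium bar 172 mm long (holder x), top 54 mm above the bench, its slot 6 mm deep and 7 mm high facing the board (+y). At the stop this wall is at y = 28 mm in the holder.
- board_mid (a point): Centre of the green circuit board, 120 (x) by 90 (y) by 2 mm, parts on it up to 10 mm high, about 0.09 kg, loose. Lies on four pillars, 41 mm above the bench, axes along the holder's, far edge already in the fixed jaw's slot. The closing jaw may push it a few mm towards the fixed jaw. Not to be lifted.
- spool_mid (a point): Centre of the reel of solder: white flanges 52 mm in diameter, 54 mm high, standing. Leave alone.
- flux_mid (a point): Centre of the amber flux bottle, 34 mm in diameter, 85 mm high, yellow cap, standing. Leave alone.
- marker_mid (a point): Centre of the marker pen, red with black cap, 130 mm long, 13 mm thick, lying. Leave alone.
There are look-alikes about, which are no part of the job. Of the things like the part that bears board_mid, leave any that is grey; of the rest the larger one is meant.

How it is judged (in metres and radians):
On the way, in this order (a step that is already met when the one before it is completed fails the run):
1. the lock button is pressed down while the jaw is still open (value of joint lock above 0.07 rad and value of joint jaw below 0.08 m), for 0.1 s.
2. with the button still held down, the jaw comes to its end stop (value of joint lock above 0.06 rad and value of joint jaw above 0.102 m), for 0.1 s.
At the end, for the whole second after the job is handed in: Jaw within 3 mm of its end stop, at rest, lock button up (within 2 mm); board flat on its pillars (3 degrees, 3 mm in height) with its edge at least 2 mm deep in the jaw's slot; solder reel, flux bottle and marker within 20 mm of their starts (value of joint jaw above 0.102 m and value of joint lock below 0.02 rad and velocity of joint jaw below 0.005 m/s and z of board_mid in the frame of holder between 0.0385 and 0.0445 m and angle between board_mid's own z axis and vertical below 0.05 rad and y of board_mid in the frame of jaw_slot between 0.0435 and 0.049 m and distance of each of spool_mid, flux_mid, marker_mid from where it was at the start of the episode below 0.02 m); the robot touches nothing.
It fails at once if the holder is forced (more than 60 N on the jaw or its button) (contact force between any of the arm, the fingers and jaw above 60 N).
It fails at once if the jaw is dragged along with its lock button up (value of joint lock below 0.03 rad and velocity of joint jaw above 0.006 m/s).
It fails at once if the board is lifted or tipped off its pillars (z of board_mid in the frame of holder above 0.05 m or angle between board_mid's own z axis and vertical above 0.15 rad).
It fails at once if the board is shifted by more than 15 mm (distance of board_mid from where it was at the start of the episode above 0.015 m).
It fails at once if the solder reel, flux bottle or marker is moved or lifted by more than 20 mm (distance of any of spool_mid, flux_mid, marker_mid from where it was at the start of the episode above 0.02 m).
It also fails if it takes over 40 s, if anything falls off the work surface, if the arm or the gripper's body presses on something with over 40 N, if the wrist force passes 120 N, or if a joint passes its speed limit or range.

## Working session

There is one attempt and no reset: what is moved stays moved. The work goes in short steps, Python scripts to look and compute and a shell command to move; the robot and the scene stay as the last step left them, time stands still between calls to the robot, and variables do not carry over. Pictures are saved under pics/ and viewed, about 8 in all and at most 12, crops included, and the job is handed in when it is done.

```bash
ls; mkdir -p pics; cat > h.py <<'E'
import numpy as np, cv2
from bench import readout, cams, workorder
def get(name):
    s=readout.read_state(); c=cams.read_camera(name)
    if 'hand_eye' in c:
        H=np.array(c['hand_eye']); R=np.array(s['orientation']); 
        c['origin']=R@H[:3,3]+np.array(s['tcp_pos']); c['orientation']=R@H[:3,:3]
    c['origin']=np.array(c['origin']); c['orientation']=np.array(c['orientation'])
    return c
def K(c): return np.array([[c['fx'],0,c['cx']],[0,c['fy'],c['cy']],[0,0,1.]]), np.array([c['k1'],0,0,0,0.])
def ray(c,uv):
    k,d=K(c); p=cv2.undistortPoints(np.array(uv,float).reshape(-1,1,2),k,d).reshape(-1,2)
    return np.c_[p,np.ones(len(p))]@c['orientation'].T
def plane(c,uv,z):
    r=ray(c,uv); return c['origin']+r*((z-c['origin'][2])/r[:,2])[:,None]
def proj(c,P):
    k,d=K(c); R=c['orientation'].T; 
    return cv2.projectPoints(np.array(P,float).reshape(-1,3),cv2.Rodrigues(R)[0],-R@c['origin'],k,d)[0].reshape(-1,2)
E
python3 - <<'E'
from h import *
s=readout.read_state(); print(s)
for n in ['scene','side','wrist']:
    c=get(n); cv2.imwrite(f'pics/{n}0.png',c['color']); print(n,c['origin'],c['orientation'].round(3).tolist(),c['fx'],c['k1'])
E
```

```text
pics
{'clock': 0.0, 'joints': array([-7.07583577e+01,  1.58487422e+01,  8.62964705e+01,  1.01344494e-03,
        7.79628152e+01, -6.93565751e+00]), 'dq': array([ 0.05123388, -0.02613855,  0.0185275 ,  0.05309409,  0.01031261,
        0.04647337]), 'joint_torque': array([-4.48388055e-04, -4.16773224e+01, -2.45808095e+01, -3.37391984e-04,
        1.11706104e-02,  8.50189508e-06]), 'tcp_pos': array([ 253.45669052, -515.5213169 ,  230.41988061]), 'orientation': array([[ 8.97434929e-01,  4.41146441e-01, -6.05020387e-04],
       [ 4.41146787e-01, -8.97433186e-01,  1.78581703e-03],
       [ 2.44841452e-04, -1.86955738e-03, -9.99998222e-01]]), 'force': array([-0.0970823 ,  0.33503703,  0.28253934]), 'ft_torque': array([-0.01702044, -0.02707595, -0.03131158]), 'grip_width': 1.0002678505674878}
scene [ 978.64740023 -120.33815971  705.16922627] [[0.409, 0.752, -0.516], [0.912, -0.333, 0.238], [0.007, -0.568, -0.823]] 425.2352583075379 -0.04198696518222306
side [ 477.1875287  -500.20945867  371.41741895] [[0.98, -0.112, 0.162], [-0.196, -0.458, 0.867], [-0.023, -0.882, -0.471]] 373.02977360738134 -0.034632985789542936
wrist [ 327.52862443 -479.2220626   372.51553703] [[0.441, -0.849, -0.29], [-0.898, -0.418, -0.141], [-0.001, 0.322, -0.947]] 317.7188873696907 -0.026542287781802162
```

View pics/scene0.png

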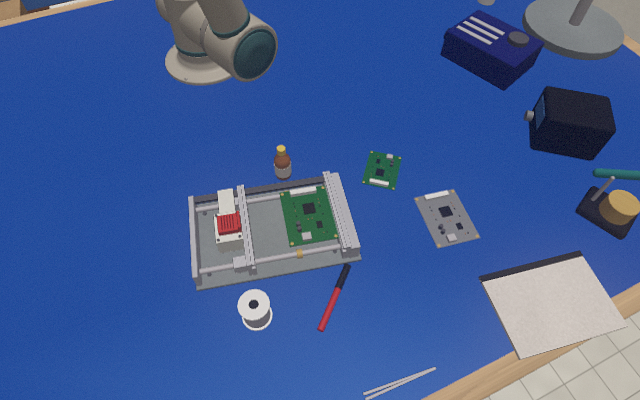

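View pics/side0.png

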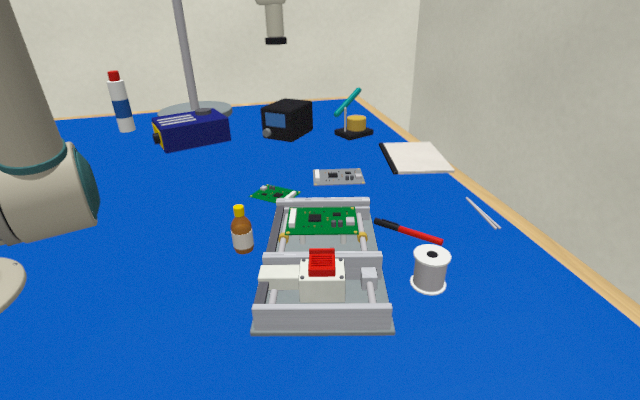

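The scene view shows the holder, with its sliding jaw on the left, the red button at about (229,224) and the board at (309,215). The side view shows the same, with the button at (321,262). Holder +y runs roughly along world +y.

```bash
python3 - <<'E'
from h import *
for n,win,bw in [('scene',(200,200,260,260),(270,175,345,255)),('side',(295,240,345,285),(275,200,375,240))]:
    c=get(n); hsv=cv2.cvtColor(c['color'],cv2.COLOR_BGR2HSV)
    def comp(m,w):
        k=np.zeros_like(m);k[w[1]:w[3],w[0]:w[2]]=m[w[1]:w[3],w[0]:w[2]]
        k=cv2.morphologyEx(k,cv2.MORPH_CLOSE,np.ones((9,9)))
        cs=cv2.findContours(k,0,2)[0]; return max(cs,key=cv2.contourArea)
    red=((((hsv[...,0]<8)|(hsv[...,0]>172))&(hsv[...,1]>150)&(hsv[...,2]>60))*255).astype('uint8')
    gr=((abs(hsv[...,0].astype(int)-60)<18)&(hsv[...,1]>120)).astype('uint8')*255
    for nm,m,w,z in (('red',red,win,64),('board',gr,bw,42)):
        k=comp(m,w).reshape(-1,2); P=plane(c,k,z)[:,:2].astype('float32')
        r=cv2.minAreaRect(P); print(n,nm,k.min(0),k.max(0),np.round(r[0],1),np.round(r[1],1),round(r[2],1)); print(cv2.boxPoints(r).round(0).tolist())
        # quad
        print('px quad',cv2.boxPoints(cv2.minAreaRect(k)).round().tolist())
    cv2.imwrite('pics/z_%s.png'%n, cv2.resize(c['color'][170:300,180:370] if n=='scene' else c['color'][190:340,240:400],None,fx=4,fy=4,interpolation=2) )
    # plate corners
    if n=='scene': print(plane(c,[(196,284),(360,262)],8).round(0))
    else: print(plane(c,[(251,332),(394,332)],0).round(0))
E
```

```text
scene red [217 211] [240 234] [553.7 -99.6] [40.3 41. ] 81.2
[[530.0, -116.0], [571.0, -123.0], [577.0, -83.0], [537.0, -77.0]]
px quad [[214.0, 217.0], [238.0, 211.0], [242.0, 229.0], [219.0, 235.0]]
scene board [280 186] [337 245] [580.6  41.1] [ 87.1 118.1] 77.7
[[514.0, 11.0], [629.0, -14.0], [647.0, 71.0], [532.0, 96.0]]
px quad [[279.0, 193.0], [327.0, 183.0], [337.0, 237.0], [290.0, 246.0]]
[[ 615. -188.    8.]
 [ 694.   95.    8.]]
side red [309 248] [334 275] [ 554.2 -102.3] [59.7 35.2] 80.0
[[532.0, -129.0], [566.0, -135.0], [577.0, -76.0], [542.0, -70.0]]
px quad [[309.0, 248.0], [334.0, 248.0], [334.0, 275.0], [309.0, 275.0]]
side board [285 207] [358 234] [582.1  40.2] [ 90.4 119.1] 77.9
[[514.0, 9.0], [631.0, -17.0], [650.0, 72.0], [533.0, 97.0]]
px quad [[285.0, 207.0], [358.0, 207.0], [358.0, 234.0], [285.0, 234.0]]
[[ 450. -146.    0.]
 [ 629. -185.    0.]]
```

View pics/z_scene.png

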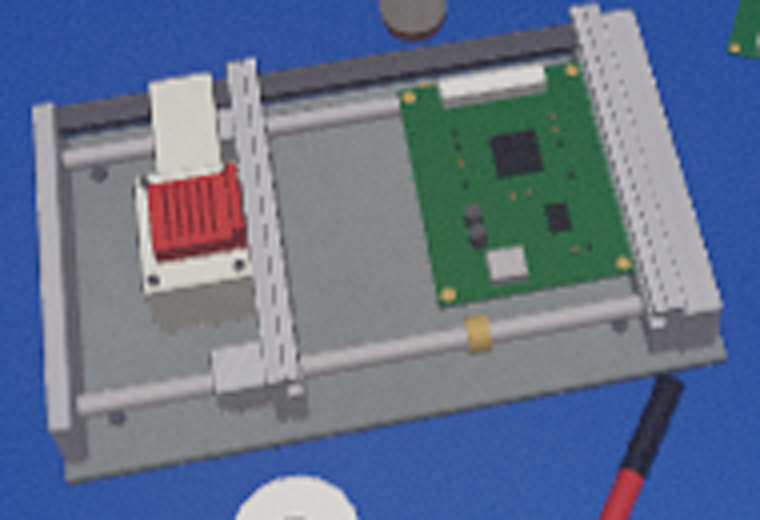

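Both views agree. The holder is turned about -12.2°, the pad centre is near (553,-104), and the board centre is at (581,41), measuring 119x90. That puts the jaw at about 35 mm of travel. I'll shut the fingers and move above the button, with tool x along holder y.

```bash
python3 -m creep '.563 -.296 .04 0 0 -.6;.563 -.296 .04 0 0 -.6;.563 -.296 .04 0 0 -.6;.563 -.296 .04 0 0 -.6;.563 -.296 .04 0 0 -.6;.563 -.296 .04 0 0 -.6;.563 -.296 .04 0 0 -.6;.563 -.296 .04 0 0 -.6;.563 -.296 .04 0 0 -.6;.563 -.296 .04 0 0 -.6;.563 -.296 .04 0 0 -.6;.563 -.296 .04 0 0 -.6' -1
python3 -m creep '0 0 0 0 0 -.547;0 0 0 0 0 -.547;0 0 0 0 0 -.547;0 0 0 0 0 -.547;0 0 0 0 0 -.547;0 0 0 0 0 -.547'
```

```text
clock: 1.25
tcp_pos: [548.3, -110.8, 199.7]
orientation: [[0.599, 0.801, -0.0], [0.801, -0.599, 0.001], [0.0, -0.0, -1.0]]
force: [-0.1, -0.4, 0.1]
grip_width: -0.0
clock: 1.75
tcp_pos: [548.2, -110.7, 199.6]
orientation: [[0.213, 0.977, -0.0], [0.977, -0.213, 0.001], [0.001, -0.001, -1.0]]
force: [-0.5, -0.5, 0.3]
grip_width: -0.0
```

```bash
python3 - <<'E'
from h import *
c=get('wrist'); cv2.imwrite('pics/w1.png',c['color'])
hsv=cv2.cvtColor(c['color'],cv2.COLOR_BGR2HSV)
red=((((hsv[...,0]<8)|(hsv[...,0]>172))&(hsv[...,1]>150)&(hsv[...,2]>60))*255).astype('uint8')
cs=cv2.findContours(cv2.morphologyEx(red,cv2.MORPH_CLOSE,np.ones((9,9))),0,2)[0]
for k in cs:
    if cv2.contourArea(k)>300:
        k=k.reshape(-1,2); r=cv2.minAreaRect(plane(c,k,64)[:,:2].astype('float32')); print(k.min(0),k.max(0),r, cv2.boxPoints(r).round(1).tolist())
print(c['origin'],proj(c,[[553,-104,64],readout.read_state()['tcp_pos']]))
E
```

```text
[300 148] [339 192] ((553.4638061523438, -97.72831726074219), (40.68325424194336, 34.74590301513672), 77.44999694824219) [[532.0999755859375, -113.80000305175781], [566.0, -121.4000015258789], [574.7999877929688, -81.5999984741211], [540.9000244140625, -74.0999984741211]]
[484   0] [534  37] ((727.0524291992188, -5.960685729980469), (11.746719360351562, 48.020660400390625), 42.30540084838867) [[706.5, 7.800000190734863], [738.9000244140625, -27.700000762939453], [747.5999755859375, -19.799999237060547], [715.2000122070312, 15.699999809265137]]
[565.19523717 -29.5208467  341.5889347 ] [[320.11374764 177.19915987]
 [317.10550251 261.95695483]]
```

View pics/w1.png

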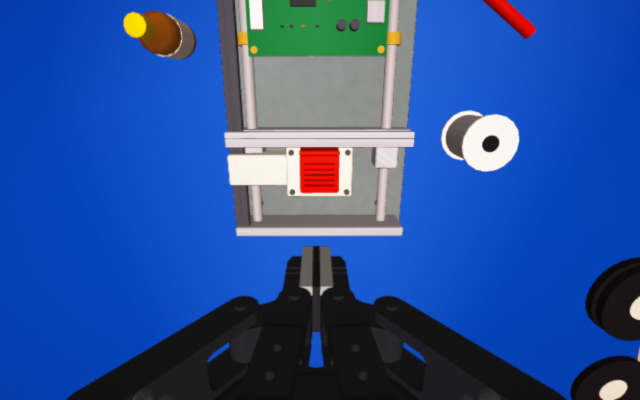

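The wrist view shows the red button at (300–339, 148–192). Its rear edge gives a pad centre of about (553,-101), within 2 mm of the scene view. The path down is clear. I'll descend to 10 mm above the pad, 4 mm ahead of its centre, and check.

```bash
python3 -m creep '.018 .006 .05 0 0 0;.018 .006 .09 0 0 0;.018 .006 .12 0 0 0;.018 .006 .145 0 0 0;.018 .006 .157 0 0 0;.018 .006 .157 0 0 0;.018 .006 .157 0 0 0'
python3 - <<'E'
from h import *
a=get('side');b=get('wrist')
A=cv2.resize(a['color'][215:315,260:385],None,fx=3.2,fy=3.2,interpolation=2)
B=cv2.resize(b['color'][100:300,220:420],(400,400),interpolation=2)
A=cv2.resize(A,(400,320)); A=cv2.copyMakeBorder(A,0,80,0,0,0)
cv2.imwrite('pics/near.png',np.hstack([A,B]))
t=readout.read_state()['tcp_pos']; print(t,proj(a,[t]),proj(b,[t]))
E
```

```text
clock: 2.38
tcp_pos: [556.2, -97.9, 74.3]
orientation: [[0.214, 0.977, -0.0], [0.977, -0.214, 0.001], [0.001, -0.0, -1.0]]
force: [0.4, -0.4, 0.3]
grip_width: 0.003
[557.17471034 -98.18794823  75.57144096] [[323.44340943 252.03993194]] [[317.6490803  262.16427415]]
```

View pics/near.png

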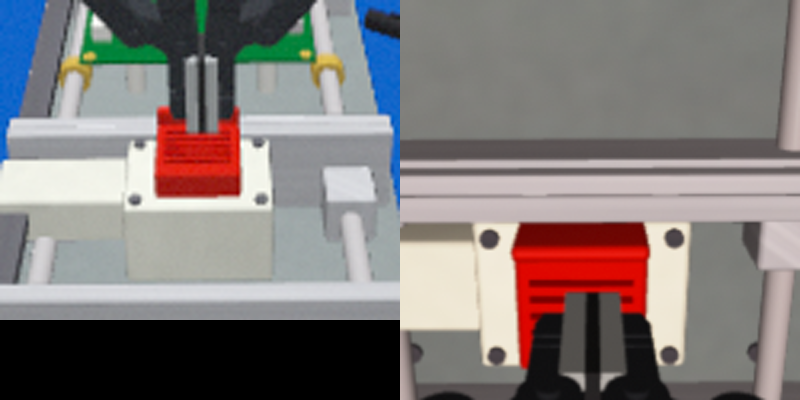

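The side and wrist crops show the closed fingertips over the pad, a little right of centre and behind the lip. I'll press in small steps.

```bash
python3 -m creep '0 0 .004 0 0 0;0 0 .008 0 0 0;0 0 .012 0 0 0;0 0 .014 0 0 0;0 0 .016 0 0 0;0 0 .018 0 0 0;0 0 .018 0 0 0;0 0 .018 0 0 0'
```

```text
clock: 3.15
tcp_pos: [557.8, -98.3, 61.5]
orientation: [[0.213, 0.977, 0.004], [0.977, -0.213, -0.001], [0.0, 0.004, -1.0]]
force: [1.1, -0.4, 2.0]
grip_width: 0.001
```

```bash
python3 -m creep '0 0 .0025 0 0 0;0 0 .005 0 0 0;0 0 .0065 0 0 0;0 0 .0065 0 0 0;0 0 .0065 0 0 0'
```

```text
clock: 3.57
tcp_pos: [559.1, -98.6, 56.8]
orientation: [[0.213, 0.977, 0.006], [0.977, -0.213, -0.001], [0.0, 0.007, -1.0]]
force: [1.8, 0.1, 5.4]
grip_width: -0.005
```

```bash
python3 -m creep '0 0 .002 0 0 0;0 0 .004 0 0 0;0 0 .005 0 0 0;0 0 .005 0 0 0;0 0 .005 0 0 0'
```

```text
clock: 3.98
tcp_pos: [559.9, -98.8, 53.6]
orientation: [[0.214, 0.977, 0.008], [0.977, -0.214, -0.002], [0.0, 0.009, -1.0]]
force: [0.1, 0.3, 6.2]
grip_width: 0.0
```

```bash
python3 -m creep '0 0 .001 0 0 0;0 0 .003 0 0 0;0 0 .003 0 0 0;0 0 .003 0 0 0'
```

```text
clock: 4.32
tcp_pos: [560.1, -98.8, 53.2]
orientation: [[0.213, 0.977, 0.009], [0.977, -0.213, -0.002], [0.0, 0.01, -1.0]]
force: [-2.2, 1.6, 15.7]
grip_width: -0.004
```

The button bottomed out at 53 mm with 16 N. Now I'll slide it along tool x, keeping a slight downward bias.

```bash
python3 -m creep '.002 0 .002 0 0 0;.004 0 .002 0 0 0;.006 0 .002 0 0 0;.0085 0 .002 0 0 0;.011 0 .002 0 0 0;.0135 0 .002 0 0 0;.016 0 .002 0 0 0;.0185 0 .002 0 0 0;.021 0 .002 0 0 0;.0235 0 .002 0 0 0;.026 0 .002 0 0 0;.0285 0 .002 0 0 0'
```

```text
clock: 5.32
tcp_pos: [564.7, -77.1, 53.3]
orientation: [[0.213, 0.977, 0.009], [0.977, -0.213, -0.003], [-0.001, 0.01, -1.0]]
force: [-2.5, -0.8, 13.9]
grip_width: 0.001
```

```bash
python3 -m creep '.0025 0 .002 0 0 0;.005 0 .002 0 0 0;.0075 0 .002 0 0 0;.01 0 .002 0 0 0;.0125 0 .002 0 0 0;.015 0 .002 0 0 0;.0175 0 .002 0 0 0;.02 0 .002 0 0 0;.0225 0 .002 0 0 0;.025 0 .002 0 0 0;.0275 0 .002 0 0 0;.03 0 .002 0 0 0'
python3 - <<'E'
from h import *
a=get('side');b=get('scene')
A=cv2.resize(a['color'][180:340,240:400],(400,400),interpolation=2)
B=cv2.resize(b['color'][160:300,180:370],(400,295),interpolation=2)
cv2.imwrite('pics/mid.png',np.hstack([A,cv2.copyMakeBorder(B,0,105,0,0,0)]))
E
```

```text
clock: 6.32
tcp_pos: [569.7, -54.2, 53.3]
orientation: [[0.212, 0.977, 0.01], [0.977, -0.212, -0.005], [-0.003, 0.01, -1.0]]
force: [-1.6, -1.0, 14.0]
grip_width: -0.001
```

View pics/mid.png

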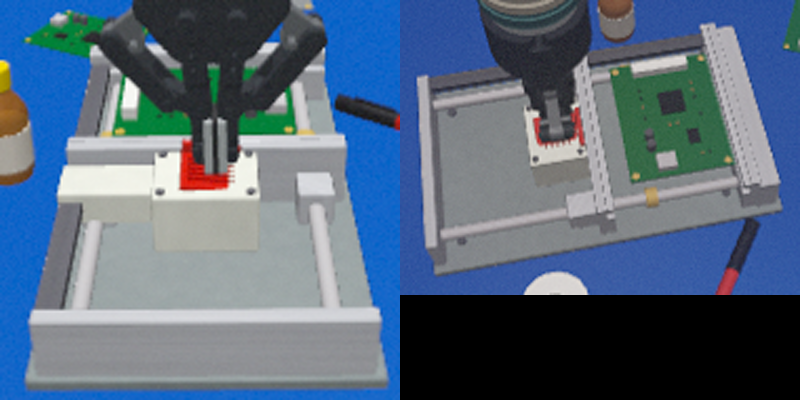

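The jaw follows with the button down, and the remaining gap to the collar (650,197 in the right crop) is about 20–25 mm. I'll continue.

```bash
python3 -m creep '.0025 0 .002 0 0 0;.005 0 .002 0 0 0;.0075 0 .002 0 0 0;.01 0 .002 0 0 0;.0125 0 .002 0 0 0;.015 0 .002 0 0 0;.017 0 .002 0 0 0;.019 0 .002 0 0 0;.021 0 .002 0 0 0;.023 0 .002 0 0 0'
```

```text
clock: 7.25
tcp_pos: [573.5, -36.4, 53.3]
orientation: [[0.212, 0.977, 0.01], [0.977, -0.212, -0.005], [-0.003, 0.011, -1.0]]
force: [-2.1, -1.8, 13.7]
grip_width: 0.004
```

```bash
python3 -m creep '.0015 0 .002 0 0 0;.003 0 .002 0 0 0;.0045 0 .002 0 0 0;.006 0 .002 0 0 0;.0075 0 .002 0 0 0;.009 0 .002 0 0 0;.009 0 .002 0 0 0'
```

```text
clock: 7.83
tcp_pos: [574.9, -29.7, 53.3]
orientation: [[0.211, 0.977, 0.01], [0.977, -0.211, -0.007], [-0.004, 0.012, -1.0]]
force: [-1.2, -1.0, 13.8]
grip_width: -0.002
```

```bash
python3 -m creep '.0015 0 .002 0 0 0;.003 0 .002 0 0 0;.0045 0 .002 0 0 0;.006 0 .002 0 0 0;.0075 0 .002 0 0 0;.0075 0 .002 0 0 0'
```

```text
clock: 8.33
tcp_pos: [575.8, -25.4, 53.3]
orientation: [[0.209, 0.978, 0.01], [0.978, -0.209, -0.01], [-0.007, 0.012, -1.0]]
force: [-2.3, -3.1, 13.9]
grip_width: 0.003
```

```bash
python3 -m creep '.0015 0 .002 0 0 0;.003 0 .002 0 0 0;.0045 0 .002 0 0 0;.006 0 .002 0 0 0;.006 0 .002 0 0 0;.006 0 .002 0 0 0'
python3 - <<'E'
from h import *
a=get('side');b=get('scene')
A=cv2.resize(a['color'][190:290,260:385],(400,320),interpolation=2)
B=cv2.resize(b['color'][170:280,250:370],(400,367),interpolation=2)
cv2.imwrite('pics/end.png',np.hstack([cv2.copyMakeBorder(A,0,47,0,0,0),B]))
E
```

```text
clock: 8.83
tcp_pos: [576.4, -23.9, 53.3]
orientation: [[0.207, 0.978, 0.01], [0.978, -0.207, -0.016], [-0.013, 0.013, -1.0]]
force: [-2.9, -7.5, 13.3]
grip_width: 0.002
```

View pics/end.png

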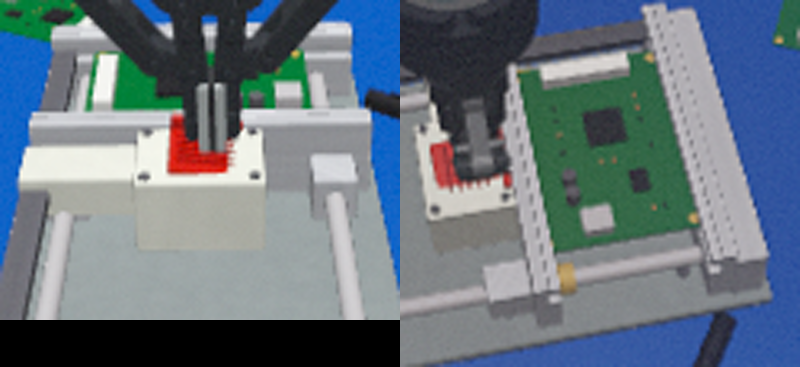

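The jaw now sits against the brass collar (560,278), or very nearly, and the board edge is at the jaw. I'll push a little more to confirm it stalls.

```bash
python3 -m creep '.003 0 .002 0 0 0;.006 0 .002 0 0 0;.009 0 .002 0 0 0;.009 0 .002 0 0 0;.009 0 .002 0 0 0'
```

```text
clock: 9.35
tcp_pos: [577.1, -21.8, 53.3]
orientation: [[0.204, 0.979, 0.008], [0.979, -0.203, -0.025], [-0.022, 0.013, -1.0]]
force: [-3.5, -12.7, 13.1]
grip_width: -0.002
```

```bash
python3 - <<'E'
from h import *
old=cv2.imread('pics/end.png')[:,400:]
b=get('scene')['color']; B=cv2.resize(b[170:280,250:370],(400,367),interpolation=2)
g=lambda i:cv2.cvtColor(i,6).astype('float32')
for nm,(x0,y0,x1,y1) in {'jawblock':(80,240,160,325),'fixed':(260,120,370,300),'board':(125,170,290,245),'red/white':(15,110,105,225)}.items():
    w=cv2.createHanningWindow((x1-x0,y1-y0),5)
    print(nm,np.array(cv2.phaseCorrelate(g(old)[y0:y1,x0:x1],g(B)[y0:y1,x0:x1],w)[0])*.3)
c=get('scene'); print('px per 5mm',proj(c,[[630,-10,40],[631,-5.1,40]]))
s=get('side')
# board & jaw estimate: green mask now
hsv=cv2.cvtColor(c['color'],cv2.COLOR_BGR2HSV)
m=((abs(hsv[...,0].astype(int)-60)<18)&(hsv[...,1]>120)).astype('uint8')*255; m[:,345:]=0;m[:175]=0
k=max(cv2.findContours(cv2.morphologyEx(m,3,np.ones((9,9))),0,2)[0],key=cv2.contourArea).reshape(-1,2)
r=cv2.minAreaRect(plane(c,k,42)[:,:2].astype('float32'));print(r)
E
```

```text
jawblock [ 0.02128297 -0.01251326]
fixed [-0.00351005  0.00385272]
board [-0.02902171  0.18522816]
red/white [-0.06265852  0.06875022]
px per 5mm [[292.08472976 245.85236826]
 [294.85623166 245.32018796]]
((582.0418701171875, 47.714839935302734), (78.65117645263672, 117.9462890625), 77.51284790039062)
```

The jaw did not move between the two pushes (0.02 px), so it is at the stop. I'll lift straight up with a slight forward push kept on.

```bash
python3 -m creep '.006 0 0 0 0 0;.006 0 -.003 0 0 0;.005 0 -.006 0 0 0;.004 0 -.009 0 0 0;.003 0 -.012 0 0 0;.001 0 -.015 0 0 0;0 0 -.018 0 0 0;-.003 0 -.024 0 0 0;-.005 0 -.035 0 0 0;-.005 0 -.05 0 0 0;-.005 0 -.08 0 0 0;-.005 0 -.12 0 0 0'
python3 -m creep '-.06 0 -.1 0 0 0;-.12 0 -.15 0 0 0;-.15 0 -.15 0 0 0;-.15 0 -.15 0 0 0;-.15 0 -.15 0 0 0'
python3 - <<'E'
from h import *
a=get('side');b=get('scene');w=get('wrist')
old=cv2.imread('pics/end.png')[:,400:]
A=cv2.resize(a['color'][190:290,260:385],(400,320),interpolation=2)
B=cv2.resize(b['color'][170:280,250:370],(400,367),interpolation=2)
g=lambda i:cv2.cvtColor(i,6).astype('float32')
x0,y0,x1,y1=80,240,160,325
print(np.array(cv2.phaseCorrelate(g(old)[y0:y1,x0:x1],g(B)[y0:y1,x0:x1],cv2.createHanningWindow((80,85),5))[0])*.3)
cv2.imwrite('pics/fin.png',np.hstack([cv2.copyMakeBorder(A,0,47,0,0,0),B]))
cv2.imwrite('pics/finw.png',w['color'])
for n,c in (('scene',b),('wrist',w)):
    hsv=cv2.cvtColor(c['color'],cv2.COLOR_BGR2HSV)
    red=((((hsv[...,0]<8)|(hsv[...,0]>172))&(hsv[...,1]>150)&(hsv[...,2]>60))*255).astype('uint8')
    for k in cv2.findContours(cv2.morphologyEx(red,3,np.ones((9,9))),0,2)[0]:
        if cv2.contourArea(k)>200:
            k=k.reshape(-1,2); r=cv2.minAreaRect(plane(c,k,64)[:,:2].astype('float32')); print(n,k.min(0),k.max(0),r)
print(readout.read_state()['force'])
E
```

```text
clock: 10.5
tcp_pos: [574.2, -22.8, 148.8]
orientation: [[0.204, 0.979, 0.004], [0.979, -0.204, -0.023], [-0.022, 0.009, -1.0]]
force: [0.6, 0.1, -0.4]
grip_width: 0.002
clock: 10.92
tcp_pos: [550.9, -142.7, 277.8]
orientation: [[0.207, 0.978, 0.014], [0.978, -0.207, -0.03], [-0.027, 0.02, -0.999]]
force: [0.8, -1.5, 1.6]
grip_width: 0.002
[0.00336916 0.02642137]
scene [318 287] [339 330] ((768.3045654296875, -2.9836044311523438), (8.919734001159668, 74.72775268554688), 43.02870178222656)
scene [259 204] [281 227] ((569.086181640625, -26.7718563079834), (38.90217971801758, 42.43096160888672), 78.27758026123047)
wrist [291  30] [326  73] ((568.8610229492188, -25.56556510925293), (39.99006271362305, 34.88410568237305), 78.16999816894531)
wrist [465   0] [490  16] ((740.8790893554688, -16.2102108001709), (12.129606246948242, 26.70274543762207), 44.89422607421875)
[ 0.69440649  0.834512   -0.88347558]
```

View pics/fin.png

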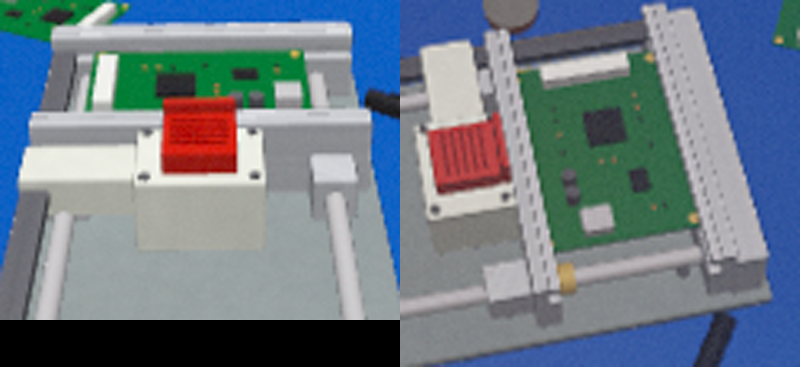

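View pics/finw.png

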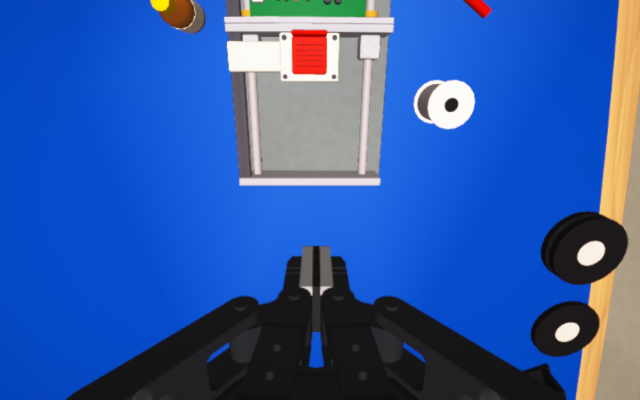

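The button is up, the jaw is unmoved (0.03 px), and the jaw meets the collar at (562,278). I'll do one numeric check of the jaw-to-jaw gap before handing in.

```bash
python3 - <<'E'
from h import *
c=get('scene'); f=lambda x,y:(250+(x-400)*.3,170+y*.3)
P=plane(c,[f(511,33),f(556,285),f(645,10),f(705,262)],54)[:,:2]
y=np.array([.212,.977]); print(P.round(1),'gap y',(P[2:]@y).mean()-(P[:2]@y).mean(),'expect 80')
# profile along holder y at several x, z=54, from pad
for hx in (30,45,55):
    t=np.arange(10,140,1.); Q=np.array([568.5,-28.])+t[:,None]*y+hx*np.array([.977,-.212])
    uv=proj(c,np.c_[Q,np.full(len(t),54)]).astype('float32')
    v=cv2.remap(c['color'],uv[:,:1],uv[:,1:],1)[:,0].astype(int)
    gr=(v[:,1]-v[:,2]>25)&(v[:,1]-v[:,0]>15); print(hx,'green from',t[gr].min(),'to',t[gr].max())
    print(' '.join(map(str,v[:60,2])))
s=get('side')
p=plane(s,[(251,332),(394,332)],0); print(p)
E
```

```text
[[496.9  26.6]
 [658.  -12. ]
 [512.9 104.5]
 [677.   63.8]] gap y 78.78609667723967 expect 80
30 green from 37.0 to 114.0
199 199 201 202 199 195 188 189 193 197 198 191 186 182 181 178 179 178 175 164 145 158 186 188 185 170 138 76 49 56 57 55 55 56 57 58 58 59 63 73 86 93 97 98 97 93 84 65 55 53 54 56 56 54 54 53 52 52 52 53
45 green from 37.0 to 114.0
124 124 125 124 124 126 128 129 127 123 116 115 123 146 178 182 180 182 184 184 183 187 188 188 186 176 105 56 57 57 56 57 59 58 57 56 56 58 58 58 55 51 61 77 118 152 175 183 183 182 182 182 182 182 182 181 181 184 182 178
55 green from 37.0 to 111.0
134 134 135 136 137 137 135 133 131 131 117 111 125 146 174 181 181 182 183 182 181 186 188 188 185 175 113 66 56 56 59 57 53 58 63 60 58 57 57 59 57 54 52 57 80 108 136 141 138 139 142 150 154 150 146 144 146 148 142 135
[[ 450.44651323 -145.57220317    0.        ]
 [ 629.42894063 -185.25739168    0.        ]]
```

The measured gap is about 78–79 mm against 80 expected, so the jaw is at the stop within measuring accuracy.

```bash
python3 -c "
from bench import workorder,readout
print(readout.read_state()['dq'].round(2)); print(workorder.hand_in())"
```

```text
[ 0.47  0.48  0.49 -0.4  -0.06 -0.16]
the job is handed in; nothing more can be done
None
```

The jaw is closed on the board and locked at its end stop, as far as my checks can tell, and I have handed the job in; no verdict was reported. I pressed the red button down with the shut fingertips until it bottomed at about 16 N. I then slid the jaw about 73–75 mm until it stalled, lifted straight off so the button came up, and moved clear.

**Last checks:**
- **Jaw at the stop:** a harder push, up to about 13 N sideways, did not move it (0.02 px). It had not shifted after release either (0.03 px), and it sits against the brass collar in the picture. The gap between the two jaws measures 78–79 mm against 80 mm expected.
- **Button:** it stands up again in the pictures. I did not measure its height.
- **Board:** it looks flat with its near edge in the jaw's slot. The depth in the slot was judged by eye and from the jaw position, not measured directly.
- **Reel, bottle and marker:** none was touched, and they look in place in the pictures. I did not measure their positions.
- **Contact at hand-in:** the robot was about 280 mm above the bench with roughly 1 N on the sensor.

**One check disagreed:** a rough position from hand-read base-plate corners put the closed button about 6–7 mm farther on than I measured. I trusted the stall, the collar contact and the jaw gap instead.

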